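# Roll a sample vial along the feed channel to its stops with a hand paddle

### The job

Take the hand paddle and, pushing with its blade, gently roll the vial lying in the feed channel up to the sliding follower and on, follower and all, until you feel that it is fully home against the two stop pads. Press only lightly once it is home, never flick it, and let only the blade touch the vial. Then stand the paddle upright on the worktop beside the channel and let go, leaving the things around undisturbed.

Things in the scene. Friction and masses are not known exactly. Their poses are not given: they have to be found in the camera images.
- channel: White fixed channel, 260 (x) x 76 (y) mm. Origin: centre of underside; +x is the feed direction. Floor 12 mm above the worktop, level up to x=+40 mm, then falling 3 degrees (9 to 10 mm where the vial is home). Walls 22 mm high over the worktop from x=-100 mm on, inside width 60 mm; entry end x=-130 open.
- follower (a joint): Black sliding follower in mid channel, 16 mm wide, face 19 mm high over the floor, on a steel rod that runs out between the stop screws. Value in m, grows in the feed direction: its face is at channel x = 45 mm + value. Starts at 0 to 18 mm. No spring: about 2 N of friction, it stays where pushed; it is pushed on until the vial meets the stops. Only the vial is meant to push it.
- vial: Closed glass sample vial, 25 mm diameter, 56 mm long with its black cap (cap 22 mm diameter, last 12 mm), lying across the channel on its floor, free to roll. Origin: centre of its glass base, on its axis; own z runs along its axis to the cap. About 40 g. It is home when it bears on the stop pads: there the force, until then about 2 N, rises steeply. 5 N is plenty, 15 N is too much.
- paddle: Hand paddle standing upright on the worktop, about 150 g. Origin: centre of its underside, z up. Aluminium foot 30 mm (x) by 44 mm (y), 5 mm thick; aluminium upright blade across its +x edge, 44 mm wide (y), 6 mm thick, 36 mm high, its flat working face at x=+15 mm; black handle 18 mm (x) by 22 mm (y) on the origin, rising from the foot to 80 mm height.
- weight: Bystander: calibration weight, 38 mm diameter, 56 mm high, standing on the worktop. Origin: centre of underside.
- bottle: Bystander: white bottle, 63 mm diameter, 120 mm high. Origin: centre of underside.
- timer: Bystander: small timer, 36x64x58 mm. Origin: centre of underside.
- follower_face (a point): Centre of the follower's face towards the vial. Axes as the channel's. A vial touching the follower has its axis 12.5 mm before this point.
- stop_block: Fixed aluminium block across the channel's far end, 60 mm wide, top 43 mm above the worktop, at channel x=+118 mm. It carries two level stop screws, one each side of the follower, with 18 mm square steel pads facing the vial, both set alike. Their setting changes each time and this pose does not tell it: the pad faces are 20 to 40 mm before the block's origin (channel x=78 to 98 mm). Rigid.

How it is judged:
By the outcome, as a careful person would: the job done as asked, in the order asked, and still so for the second after the job is handed in, with the robot touching nothing.
It also fails if it takes over 59 s, if anything falls off the work surface, if the arm or the gripper's body presses on something with over 40 N, if the wrist force passes 120 N, or if a joint passes its speed limit or range.

### The arm

A 6-joint arm with a two-finger parallel gripper is mounted at the origin on a cart in front of the work surface, level with it; the furniture and walls round the work are solid. World frame = base frame: x ahead of the robot, y to its left, z up, the work surface at z = 0. Lengths are in mm, angles in rad, forces in N, time in s.
With the tool pointing down it reaches from about 350 to 850 mm from the base axis. Payload 8.1 kg.
Tool frame: the origin (TCP) lies between the finger pads; the fingertips stand 14 mm ahead of it and the grasp point (between the pads) lies 5 mm behind it (r.tcp_to_tips is the distance from the TCP to the fingertips, in mm); z points along the fingers, y is the direction in which the jaws open and shut (so a half turn about z gives the same grasp; the last joint's range is limited). The gripper opens to 93 mm and grips with 3 to 60 N. Pads are 15 mm wide; open, the fingers measure 128 mm over their backs; the gripper's body (75 mm by 188 mm) begins 65 mm behind the grasp point.
Start: joints at [-1.215, 0.13, 1.488, -0, 1.523, -0.085], TCP at [256.018, -542.642, 204.935] pointing down, gripper open.
Joint ranges: [-2.96, 2.96], [-0.89, 2.26], [0.02, 2.5], [-1.34, 4.48], [0, 2.73], [-2.66, 2.66]. Speed limits (rad/s): [2.39, 2.39, 2.79, 3.14, 3.14, 3.14].

### API

Orientations are given as [roll, pitch, yaw] about the fixed x, y, z axes, in that order (R = Rz(yaw) Ry(pitch) Rx(roll)).
In Python, from cell import r gives the robot as it stands.
- The arm moves only by the tool jog_arm, never from a script. Its argument "increments" is a list of rows, each an object with "grip": the gripper's target within -1 to 1 (fully open at 1, half-way at 0, shut at -1); "linear": the shift along the world's x, y, z in m, a list of three; "rot": the turn, a rotation vector about the world's x, y, z in rad, a list of three. In form: [{"grip": grip, "linear": [dx, dy, dz], "rot": [wx, wy, wz]}, ...]. A call has exactly 10 rows; each row is the pose to reach, as a shift and turn from the pose measured when the call began; what a row does not reach only later rows make up. A row lasts 1/12 s, in which the tool goes at most 41.7 mm and 7.16 degrees, less where a joint would pass 70% of its speed; a pose out of reach is approached as far as the arm can. A call with a gripper value outside its range is refused whole. The fingers move at their own pace and stop on an object; the grip force is fixed at half the most. Time passes only in rows, so rows that repeat a pose let the fingers close, or fill a call up. It gives the time, the measured TCP pose, the force and the opening at its end, in the units of the state.
- r.observe(): the state, without advancing time (a new reading comes with each control period).
- r.capture(name): name is "scene" or "top"; returns the picture (400x640x3 uint8, red, green, blue); there is no depth.
- r.camera_params(name): a dict with "fx", "fy", "cx", "cy" (pixels), "k1" (the pictures are not rectified: a ray, as slopes to the right and down, at radius r is drawn at 1 + k1 r^2 times it, then the intrinsics apply), "origin" and "orientation" of the camera in the world. Camera axes: x right, y down, z forward; pixel columns grow to the right and rows downward; lengths in mm; the calibration is good to about 2 mm. A picture is of the moment at which its call begins. camera_params takes no time and is no camera call.
- r.close_job(): hands the job in, once; it reports no verdict.
The state is a dict: "time_s": time; "qpos": joint angles; "joint_vel": joint speeds; "joint_efforts": joint torques, N m; "ee_pos": TCP position; "ee_rot": TCP orientation; "force": force on the tool from outside, world axes, zero at the start; "torque": the same for the moment, N m; "width": opening from 0.0 (shut) to 1.0 (fully open).
Only numpy, scipy, OpenCV 4.12 (cv2) and the standard library are available. Lean on these libraries where they do the work, as an engineer would, in place of code of your own. Each camera call takes 0.05 s, during which the arm holds its last target. There are 200 camera calls.

## Working session

There is one attempt and no reset: what is moved stays moved. The work goes in short steps, Python scripts to look and compute and a tool call to move; the robot and the scene stay as the last step left them, time stands still between calls to the robot, and variables do not carry over. Pictures are saved under pics/ and viewed, about 8 in all and at most 12, crops included, and the job is handed in when it is done.

Besides the shell and the picture viewer there is one more tool, called after "Emit:" as name([rows], argument=value, ...), one row to a line, values as JSON. jog_arm: Moves the arm, as the interface text tells. Its arguments: {"type":"object","properties":{"increments":{"type":"array","items":{"type":"object","properties":{"grip":{"type":"number"},"linear":{"type":"array","items":{"type":"number"}},"rot":{"type":"array","items":{"type":"number"}}}}}},"required":["increments"]}

```bash
mkdir -p pics; ls
python3 - <<'E'
from cell import r
import cv2
for n in("scene","top"):
    im=r.capture(n); cv2.imwrite(f"pics/{n}0.png",im[:,:,::-1]); print(n,r.camera_params(n))
print(r.observe())
E
```

```text
pics
scene {'fx': 374.8931919463227, 'fy': 374.8931919463227, 'cx': 316.0596882251751, 'cy': 199.34861758397977, 'k1': 0.018919382459756072, 'origin': array([240.28379479, 716.90522198, 640.04322011]), 'orientation': array([-2.19525316,  0.0110351 , -2.71052302])}
top {'fx': 385.2438255230722, 'fy': 385.2438255230722, 'cx': 315.81246144510163, 'cy': 202.84433182909177, 'k1': -0.026184637283943556, 'origin': array([ 449.3087966 ,   -5.53078305, 1021.91582239]), 'orientation': array([-3.00631376, -0.03058009, -1.55884965])}
{'time_s': 0.1, 'qpos': array([-1.21541969e+00,  1.31077972e-01,  1.48915520e+00, -1.95900007e-06,
        1.52300933e+00, -8.53835681e-02]), 'joint_vel': array([ 0.00037272, -0.00129221, -0.00257002, -0.00073077, -0.00227614,
       -0.00105515]), 'joint_efforts': array([ 2.16258166e-03, -5.61339569e+01, -4.93096089e+01,  7.71747250e-02,
        2.91407813e-02, -6.11406426e-05]), 'ee_pos': array([ 255.81869411, -542.14193569,  204.00528829]), 'ee_rot': array([-3.13994865e+00, -1.38748926e-04,  4.40760185e-01]), 'force': array([ 0.06730174, -0.22442969, -0.18179482]), 'torque': array([-0.01827803,  0.02849634,  0.0235109 ]), 'width': 0.9978112791448115}
```

View pics/scene0.png

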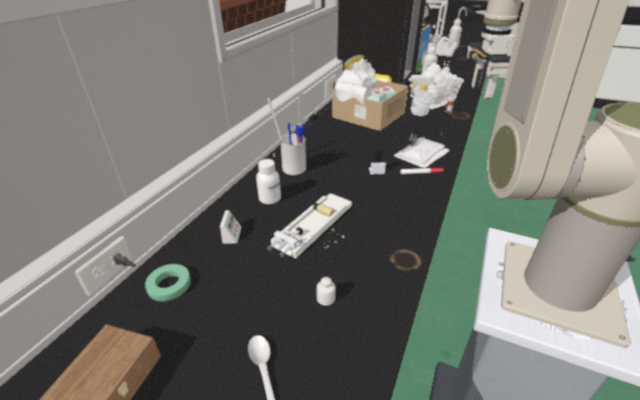

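View pics/top0.png

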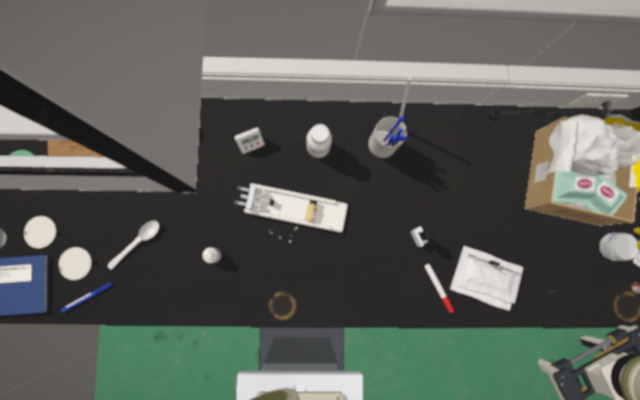

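The scene view shows the channel at about (312,225) with the paddle at (377,168). In the top view the channel spans (247..347, 185..232) with the stop block on its left, the vial is at (314,212), the paddle at (419,237), the weight at (211,255), the bottle at (319,140) and the timer at (250,140).

```bash
cat > h.py <<'E'
import numpy as np, cv2
from scipy.spatial.transform import Rotation as R
from cell import r
def cam(n):
    p=r.camera_params(n); return p,R.from_euler('xyz',p['orientation']).as_matrix()
def px2w(n,u,v,z):
    p,M=cam(n); d=np.array([(u-p['cx'])/p['fx'],(v-p['cy'])/p['fy']]); s=d.copy()
    for _ in range(20): s=d/(1+p['k1']*(s@s))
    ray=M@np.array([*s,1]); return p['origin']+ray*(z-p['origin'][2])/ray[2]
def w2px(n,w):
    p,M=cam(n); c=M.T@(np.array(w)-p['origin']); s=c[:2]/c[2]; s=s*(1+p['k1']*(s@s))
    return np.array([p['fx']*s[0]+p['cx'],p['fy']*s[1]+p['cy']])
def crop(im,x0,y0,x1,y1,k,f): cv2.imwrite(f,cv2.resize(im[y0:y1,x0:x1,::-1],None,fx=k,fy=k,interpolation=cv2.INTER_CUBIC))
E
python3 - <<'E'
from h import *
a=r.capture("top")
def big(x0,y0,x1,y1,k): return cv2.resize(a[y0:y1,x0:x1,::-1],None,fx=k,fy=k,interpolation=cv2.INTER_CUBIC)
A=big(230,175,360,240,6)           # 780x390
B=big(400,220,440,255,6)           # 240x210
s=r.capture("scene")[:,:,::-1]
C=cv2.resize(s[155:180,360:395],None,fx=8,fy=8,interpolation=cv2.INTER_CUBIC) #280x200
o=np.zeros((600,780,3),np.uint8); o[:390]=A; o[390:600,:240]=B; o[390:590,250:530]=C
cv2.imwrite("pics/z1.png",o)
E
```

```text
(no output)
```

View pics/z1.png

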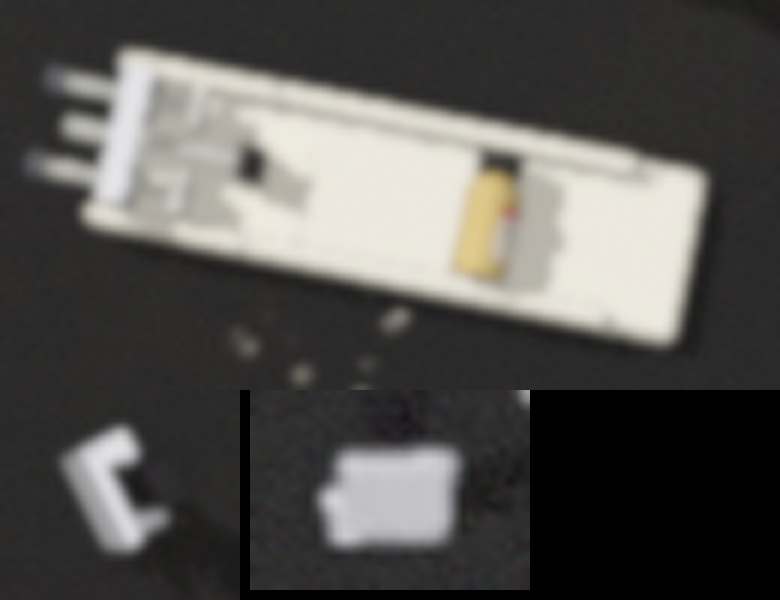

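The crop shows the channel's entry corners at (707,170) and (672,345) and its far corners at (120,48) and (84,225). The vial is at about (490,215), cap towards the top, and the follower's black block is at (250,163). The paddle's blade is the left-hand strip, with the handle to its right.

```bash
cat >> h.py <<'E'
def box(x0,x1,y0,y1,z0,z1): return np.array([[x,y,z] for x in(x0,x1) for y in(y0,y1) for z in(z0,z1)],float)
PAD=[(box(-15,15,-22,22,0,5),.8),(box(9,15,-22,22,5,36),.8),(box(-9,9,-11,11,5,80),.1)]
def render(n,pose,x0,y0,w,h,k=8,bg=.15):
    im=np.full((h*k,w*k),bg,np.float32); c,s=np.cos(pose[2]),np.sin(pose[2])
    Rm=np.array([[c,-s,0],[s,c,0],[0,0,1]])
    for b,val in PAD:
        P=np.array([w2px(n,Rm@q+[pose[0],pose[1],0]) for q in b])
        P=((P-[x0,y0]+.5)*k).astype(np.float32)
        cv2.fillConvexPoly(im,cv2.convexHull(P).astype(np.int32),val)
    return cv2.resize(cv2.GaussianBlur(im,(0,0),k*.6),(w,h),interpolation=cv2.INTER_AREA)
E
python3 - <<'E'
from h import *
from scipy.optimize import minimize,least_squares
cr=lambda u,v:(u/6+230-.5+.08,v/6+175-.5+.08)
pts=[((707,170),12),((672,345),12),((120,48),22),((84,225),22)]
W=np.array([px2w("top",*cr(*p),z) for p,z in pts]);print(W.round(1))
loc=np.array([[-130,38],[-130,-38],[130,38],[130,-38]])
# decide side: channel +y is left of feed
f=lambda p,L:(np.array([[np.cos(p[2]),-np.sin(p[2])],[np.sin(p[2]),np.cos(p[2])]])@L.T).T+p[:2]-W[:,:2]
for sg in(1,-1):
    L=loc*[1,sg]; s=least_squares(lambda p:f(p,L).ravel(),[W[:,0].mean(),W[:,1].mean(),1.5]); print(sg,s.x.round(3),s.cost, s.fun.round(1))
g=cv2.cvtColor(r.capture("top"),cv2.COLOR_RGB2GRAY)[220:255,400:440]/255.
c0=px2w("top",420,238,10); best=None
print(c0)
for yaw in np.arange(0,6.28,.3):
    o=minimize(lambda p:((render("top",(p[0],p[1],p[2]/50),400,220,40,35)-g)**2).sum(),[c0[0],c0[1],yaw*50],method='Nelder-Mead',options=dict(maxiter=120,initial_simplex=None))
    if best is None or o.fun<best.fun: best=o
    print(round(yaw,1),o.fun.round(2),end=' ')
print(best.x[:2],best.x[2]/50,best.fun)
for n,p,z in [("vial base",(478,272),24),("cap",(500,160),24),("vial mid",(490,215),36)]: print(n,px2w("top",*cr(*p),z).round(1))
for n,p in [("weight",(211,255)),("bottle",(319,140)),("timer",(250,140))]: print(n,px2w("top",*p,50).round(1))
E
```

```text
[[ 588.4 -118.7   12. ]
 [ 510.8 -103.4   12. ]
 [ 636.8  140.3   22. ]
 [ 558.6  153.1   22. ]]
1 [573.625  17.813   1.386] 12034.88255341973 [-76.   15.7  76.2 -13.6 -76.6  12.3  76.3 -14.5]
-1 [573.625  17.813   1.387] 8.100789130398171 [-1.2  1.7  1.7  0.3 -2.  -1.6  1.5 -0.5]
[ 497.99978665 -311.84283756   10.        ]
0.0 26.59 Traceback (most recent call last):
  File "<stdin>", line 15, in <module>
    res = _minimize_neldermead(fun, x0, args, callback, bounds=bounds,
                               **options)
    fxc = func(xc)
    fx = function(np.copy(x), *(wrapper_args + args))
  File "<stdin>", line 15, in <lambda>
  File "h.py", line 20, in render
    P=np.array([w2px(n,Rm@q+[pose[0],pose[1],0]) for q in b])
                ~~~~^^^^^^^^^^^^^^^^^^^^^^^^^^^^
  File "h.py", line 11, in w2px
    p,M=cam(n); c=M.T@(np.array(w)-p['origin']); s=c[:2]/c[2]; s=s*(1+p['k1']*(s@s))
        ~~~^^^
  File "h.py", line 5, in cam
    p=r.camera_params(n); return p,R.from_euler('xyz',p['orientation']).as_matrix()
ValueError: time passes only in moves, steps and waits
```

```bash
sed -i 's/^def cam(n):/import functools\n@functools.lru_cache\ndef cam(n):/' h.py
python3 - <<'E'
from h import *
from scipy.optimize import minimize
cr=lambda u,v:(u/6+230-.5+.08,v/6+175-.5+.08)
a=r.capture("top"); g=cv2.cvtColor(a,cv2.COLOR_RGB2GRAY)[220:255,400:440]/255.
res=[]
for yaw in np.arange(0,6.28,.4):
    o=minimize(lambda p:((render("top",(p[0],p[1],p[2]/50),400,220,40,35,4)-g)**2).sum(),[498,-312,yaw*50],method='Nelder-Mead',options=dict(maxiter=120)); res.append((o.fun,o.x[0],o.x[1],o.x[2]/50))
res.sort(); print(np.round(res[:4],3))
for n,p,z in [("vial base",(478,272),24),("cap",(500,160),24),("vial mid",(490,215),36)]: print(n,px2w("top",*cr(*p),z).round(1))
ch=np.array([573.6,17.8]);e=np.array([np.cos(1.387),np.sin(1.387)]);q=np.array([-e[1],e[0]])
for n,p,z in [("vial base",(478,272),24),("cap",(500,160),24),("follower front",(262,165),31)]:
    d=px2w("top",*cr(*p),z)[:2]-ch; print(n,"channel",d@e,d@q)
for n,p in [("weight",(211,255)),("bottle",(319,140)),("timer",(250,140))]: print(n,px2w("top",*p,50).round(1))
E
```

```text
[[  15.468  504.007 -313.633    2.001]
 [  18.018  504.396 -315.126    1.753]
 [  18.798  503.757 -315.043    5.557]
 [  18.913  503.919 -314.909    5.524]]
vial base [540.5 -17.9  24. ]
cap [589.6 -26.8  24. ]
vial mid [564.  -22.6  36. ]
vial base channel -41.14314397029693 26.000385382903676
cap channel -40.90857471850038 -23.92948219345401
follower front channel 59.33976226433703 -0.38048136611350997
weight [446.9 225.5  50. ]
bottle [747.5 -40.   50. ]
timer [743.8 139.1  50. ]
```

Emit:
jog_arm([
  {"grip":1,"linear":[0.03,0.025,0],"rot":[0,0,0.12]},
  {"grip":1,"linear":[0.06,0.05,0],"rot":[0,0,0.24]},
  {"grip":1,"linear":[0.09,0.08,0],"rot":[0,0,0.36]},
  {"grip":1,"linear":[0.12,0.11,0],"rot":[0,0,0.48]},
  {"grip":1,"linear":[0.15,0.135,0],"rot":[0,0,0.6]},
  {"grip":1,"linear":[0.18,0.16,0],"rot":[0,0,0.72]},
  {"grip":1,"linear":[0.2,0.18,0],"rot":[0,0,0.84]},
  {"grip":1,"linear":[0.22,0.2,0],"rot":[0,0,0.96]},
  {"grip":1,"linear":[0.24,0.215,0],"rot":[0,0,1.08]},
  {"grip":1,"linear":[0.249,0.226,0],"rot":[0,0,1.2]},
])

```text
time_s: 1.13
ee_pos: [507.0, -314.4, 204.5]
ee_rot: [3.141, -0.0, 1.649]
force: [0.3, -0.3, 0.6]
width: 0.999
```

```bash
cat > fit.py <<'E'
from h import *
from scipy.optimize import minimize
T=cv2.cvtColor(cv2.imread("pics/top0.png"),cv2.COLOR_BGR2GRAY)[225:250,406:433]/255.
S=cv2.cvtColor(cv2.imread("pics/scene0.png"),cv2.COLOR_BGR2GRAY)[158:180,366:390]/255.
ncc=lambda a,b:np.corrcoef(a.ravel(),b.ravel())[0,1]
def f(p,full=False):
    a=ncc(render("top",(p[0],p[1],p[2]/50),406,225,27,25),T); b=ncc(render("scene",(p[0]+p[3],p[1]+p[4],p[2]/50),366,158,24,22),S)
    return (a,b) if full else 2-a-b+.002*(p[3]**2+p[4]**2)
R_=[]
for yaw in (1.8,2.0,2.2):
    o=minimize(f,[504,-314,yaw*50,0,0],method='Nelder-Mead',options=dict(maxiter=400)); R_.append(o); print(o.x.round(1),o.x[2]/50,o.fun,f(o.x,True))
E
python3 fit.py
```

```text
[ 505.2 -314.4   94.5    0.    -0. ] 1.8902675684445749 0.5105336977025902 (np.float64(0.8024601222629132), np.float64(0.6870061800821381))
[ 505.4 -314.2   99.     0.     0. ] 1.9806308642624737 0.5022253385556789 (np.float64(0.8164635670892905), np.float64(0.6813110943654321))
[ 505.6 -315.1  100.4    0.     0. ] 2.008991361768682 0.5040344312944792 (np.float64(0.8194113356955263), np.float64(0.6765542331124443))
```

```bash
cat > ov.py <<'E'
from h import *
o=[]
for n,x0,y0 in(("top",400,220),("scene",356,150)):
    a=cv2.imread(f"pics/{n}0.png")[y0:y0+36,x0:x0+40]
    k=10; A=cv2.resize(a,None,fx=k,fy=k,interpolation=cv2.INTER_CUBIC)
    for pose,col in(((505,-315,2.0),(0,0,255)),):
        c,s=np.cos(pose[2]),np.sin(pose[2]);Rm=np.array([[c,-s,0],[s,c,0],[0,0,1]])
        for b,_ in PAD:
            P=np.array([w2px(n,Rm@q+[pose[0],pose[1],0]) for q in b]);P=((P-[x0,y0]+.5)*k).astype(int)
            for i in range(8):
                for j in range(i):
                    if bin(i^j).count('1')==1: cv2.line(A,tuple(map(int,P[i])),tuple(map(int,P[j])),col,1)
    o.append(A)
cv2.imwrite("pics/ov.png",np.hstack(o))
E
python3 ov.py
```

```text
(no output)
```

View pics/ov.png

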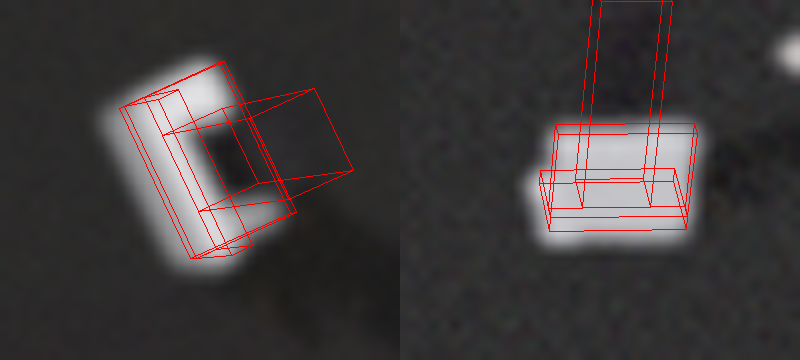

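The overlay shows the wireframe about 0.8 px too far right in the top view, so I take the paddle to be at about (504.5, -312.5) with yaw 2.0.

Emit:
jog_arm([
  {"grip":1,"linear":[-0.0013,-0.0008,0],"rot":[0,0,0.12]},
  {"grip":1,"linear":[-0.0013,-0.0008,-0.02],"rot":[0,0,0.24]},
  {"grip":1,"linear":[-0.0013,-0.0008,-0.045],"rot":[0,0,0.35]},
  {"grip":1,"linear":[-0.0013,-0.0008,-0.07],"rot":[0,0,0.35]},
  {"grip":1,"linear":[-0.0013,-0.0008,-0.095],"rot":[0,0,0.35]},
  {"grip":1,"linear":[-0.0013,-0.0008,-0.12],"rot":[0,0,0.35]},
  {"grip":1,"linear":[-0.0013,-0.0008,-0.14],"rot":[0,0,0.35]},
  {"grip":1,"linear":[-0.0013,-0.0008,-0.155],"rot":[0,0,0.35]},
  {"grip":1,"linear":[-0.0013,-0.0008,-0.167],"rot":[0,0,0.35]},
  {"grip":1,"linear":[-0.0013,-0.0008,-0.167],"rot":[0,0,0.35]},
])

```text
time_s: 1.97
ee_pos: [503.9, -313.9, 34.3]
ee_rot: [-3.139, -0.005, 1.999]
force: [-0.9, -0.7, -0.5]
width: 1.0
```

Emit:
jog_arm([
  {"grip":0.4,"linear":[0,0,0],"rot":[0,0,0]},
  {"grip":0,"linear":[0,0,0],"rot":[0,0,0]},
  {"grip":-0.3,"linear":[0,0,0],"rot":[0,0,0]},
  {"grip":-0.5,"linear":[0,0,0],"rot":[0,0,0]},
  {"grip":-0.7,"linear":[0,0,0],"rot":[0,0,0]},
  {"grip":-1,"linear":[0,0,0],"rot":[0,0,0]},
  {"grip":-1,"linear":[0,0,0],"rot":[0,0,0]},
  {"grip":-1,"linear":[0,0,0],"rot":[0,0,0]},
  {"grip":-1,"linear":[0,0,0],"rot":[0,0,0]},
  {"grip":-1,"linear":[0,0,0],"rot":[0,0,0]},
])

```text
time_s: 2.8
ee_pos: [503.8, -313.8, 34.3]
ee_rot: [-3.139, -0.005, 1.999]
force: [0.2, 0.4, 0.3]
width: 0.333
```

Emit:
jog_arm([
  {"grip":-1,"linear":[0,0,0],"rot":[0,0,0]},
  {"grip":-1,"linear":[0,0,0],"rot":[0,0,0]},
  {"grip":-1,"linear":[0,0,0],"rot":[0,0,0]},
  {"grip":-1,"linear":[0,0,0],"rot":[0,0,0]},
  {"grip":-1,"linear":[0,0,0],"rot":[0,0,0]},
  {"grip":-1,"linear":[0,0,0],"rot":[0,0,0]},
  {"grip":-1,"linear":[0,0,0],"rot":[0,0,0]},
  {"grip":-1,"linear":[0,0,0.005],"rot":[0,0,0]},
  {"grip":-1,"linear":[0,0,0.02],"rot":[0,0,0]},
  {"grip":-1,"linear":[0,0,0.04],"rot":[0,0,0]},
])

```text
time_s: 3.63
ee_pos: [502.3, -312.7, 72.8]
ee_rot: [-3.137, -0.009, 1.999]
force: [0.0, -0.5, -2.0]
width: 0.236
```

Run:
```python
from h import *
t=r.capture("top");s=r.capture("scene");print(r.observe()['ee_pos'],r.observe()['width'],r.observe()['force'])
crop(t,380,200,460,270,5,"pics/g1.png")
a=cv2.imread("pics/g1.png");b=cv2.resize(s[120:190,340:420,::-1],None,fx=5,fy=5,interpolation=cv2.INTER_CUBIC)
cv2.imwrite("pics/g1.png",np.hstack([a,b]))
```

```text
[ 505.99065437 -315.38228996   78.17061511] 0.23781895821647525 [-0.00772413 -0.39664923 -0.75118946]
```

View pics/g1.png

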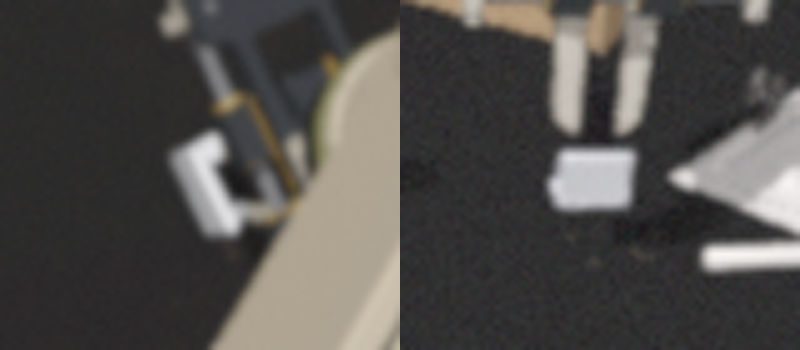

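Opening 0.236 × 93 ≈ 21.9 mm, and the picture shows the paddle lifted upright in the fingers with the blade at about (205,190) in the crop. Next I carry it above the channel entry.

Emit:
jog_arm([
  {"grip":-1,"linear":[0.003,0.012,0.015],"rot":[0,0,-0.08]},
  {"grip":-1,"linear":[0.008,0.036,0.03],"rot":[0,0,-0.16]},
  {"grip":-1,"linear":[0.014,0.068,0.03],"rot":[0,0,-0.24]},
  {"grip":-1,"linear":[0.021,0.1,0.03],"rot":[0,0,-0.32]},
  {"grip":-1,"linear":[0.028,0.135,0.03],"rot":[0,0,-0.4]},
  {"grip":-1,"linear":[0.035,0.17,0.03],"rot":[0,0,-0.48]},
  {"grip":-1,"linear":[0.042,0.2,0.03],"rot":[0,0,-0.54]},
  {"grip":-1,"linear":[0.047,0.225,0.03],"rot":[0,0,-0.59]},
  {"grip":-1,"linear":[0.05,0.238,0.03],"rot":[0,0,-0.612]},
  {"grip":-1,"linear":[0.05,0.238,0.03],"rot":[0,0,-0.612]},
])

```text
time_s: 4.57
ee_pos: [556.0, -74.3, 107.2]
ee_rot: [-3.141, -0.0, 1.389]
force: [0.3, -0.6, -0.9]
width: 0.237
```

Run:
```python
from h import *
for i in range(3):
    t=r.capture("top");o=r.observe();print(o['time_s'],o['ee_pos'],o['ee_rot'],o['force'],o['torque'])
s=r.capture("scene")
crop(t,230,165,390,245,5,"pics/g2.png")
```

```text
4.6167 [555.78695965 -76.00807459 107.30235825] [-3.14138710e+00  5.18238743e-04  1.38959795e+00] [-0.21378004 -0.70238304 -1.6310107 ] [-0.09090442 -0.02110822 -0.02469267]
4.6667 [555.67245147 -77.1761907  107.41946964] [-3.14145523e+00  9.59346940e-04  1.38885819e+00] [-0.19166459  0.01019275 -1.25059757] [-0.007065   -0.13002325  0.04583714]
4.7167 [555.58836845 -77.85085412 107.51430885] [-3.14145243e+00  9.96304291e-04  1.38774101e+00] [ 0.93791638 -0.13071029 -1.59975714] [-0.03997897 -0.05040806  0.01018044]
```

View pics/g2.png

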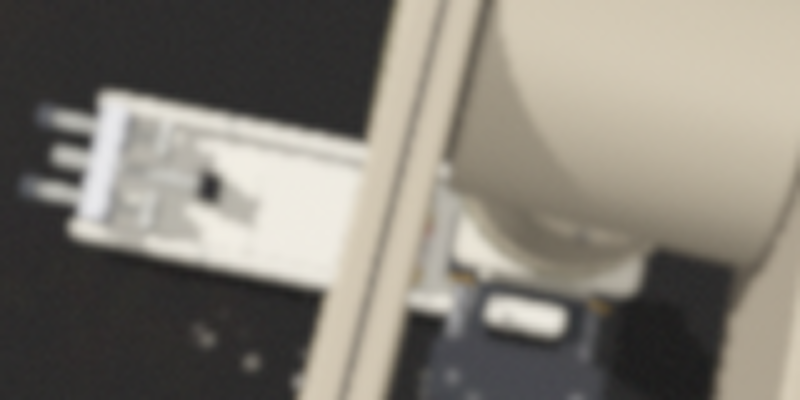

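The top view is mostly hidden by the arm; something light grey stands at about (440,250) in the crop. I check against the scene view, overlaying the expected paddle outline.

```bash
cat > ov2.py <<'E'
from h import *
import sys
# overlay channel, vial and paddle wireframes: args name, bottom z, out
def ov(f,zb,off=3.2,x0=240,y0=160,w=130,h=100,k=6,vx=-41):
    s=r.capture("scene");o=r.observe();A=cv2.resize(s[y0:y0+h,x0:x0+w,::-1],None,fx=k,fy=k,interpolation=cv2.INTER_CUBIC)
    def draw(b,x,y,z,yaw,col):
        c,sn=np.cos(yaw),np.sin(yaw);Rm=np.array([[c,-sn,0],[sn,c,0],[0,0,1]])
        P=np.array([w2px("scene",Rm@q+[x,y,z]) for q in b]);P=((P-[x0,y0]+.5)*k).astype(int)
        for i in range(8):
            for j in range(i):
                if bin(i^j).count('1')==1: cv2.line(A,tuple(map(int,P[i])),tuple(map(int,P[j])),col,1)
    p=o['ee_pos'];yaw=o['ee_rot'][2]
    for b,_ in PAD: draw(b,p[0]+off*np.cos(yaw),p[1]+off*np.sin(yaw),zb,yaw,(0,0,255))
    draw(box(-130,130,-38,38,0,12),573.6,17.8,0,1.387,(0,160,0))
    draw(box(vx-12.5,vx+12.5,-28,28,12,37),573.6,17.8,0,1.387,(255,0,0))
    cv2.imwrite(f,A);print(o['time_s'],p,o['ee_rot'],o['force'])
if __name__=="__main__": ov(sys.argv[1],float(sys.argv[2]))
E
python3 ov2.py pics/g3.png 73
```

```text
4.8167 [555.66475319 -78.45178497 107.79944567] [3.14138338e+00 8.36328835e-04 1.38609187e+00] [ 0.2327008   0.04995005 -1.85138314]
```

View pics/g3.png

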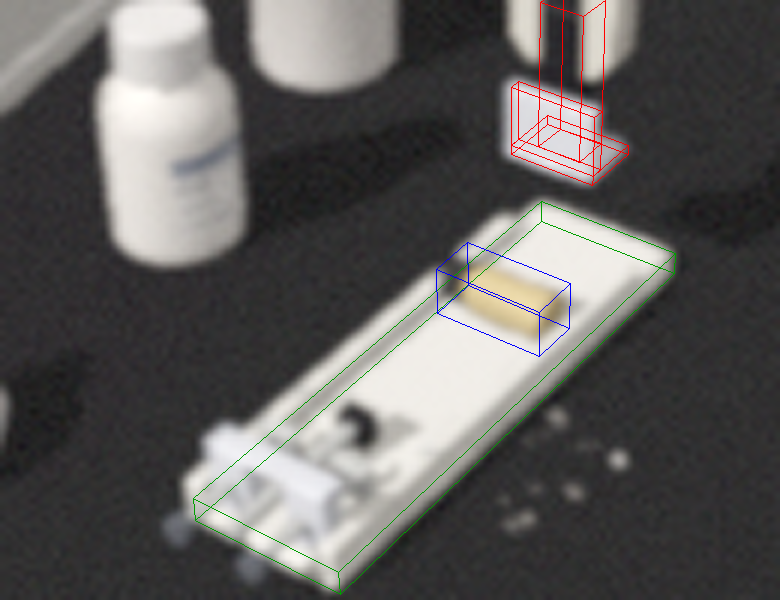

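The overlay agrees to about 1 px: the paddle hangs upright over the entry end, centred across the channel, with the vial (510,295) clear ahead of it. Descending.

Emit:
jog_arm([
  {"grip":-1,"linear":[0,0,-0.01],"rot":[0,0,0]},
  {"grip":-1,"linear":[0,0,-0.02],"rot":[0,0,0]},
  {"grip":-1,"linear":[0,0,-0.03],"rot":[0,0,0]},
  {"grip":-1,"linear":[0,0,-0.038],"rot":[0,0,0]},
  {"grip":-1,"linear":[0,0,-0.044],"rot":[0,0,0]},
  {"grip":-1,"linear":[0,0,-0.049],"rot":[0,0,0]},
  {"grip":-1,"linear":[0,0,-0.052],"rot":[0,0,0]},
  {"grip":-1,"linear":[0,0,-0.052],"rot":[0,0,0]},
  {"grip":-1,"linear":[0,0,-0.052],"rot":[0,0,0]},
  {"grip":-1,"linear":[0,0,-0.052],"rot":[0,0,0]},
])

```text
time_s: 5.65
ee_pos: [556.1, -78.5, 56.4]
ee_rot: [3.14, 0.001, 1.386]
force: [0.7, 0.4, -1.9]
width: 0.239
```

Run:
```python
from h import *
for i in range(4):
    t=r.capture("top");o=r.observe();print(o['time_s'],o['ee_pos'],o['ee_rot'],o['force'])
```

```text
5.7 [556.19942061 -78.51185986  56.45249863] [3.14024753e+00 9.07530749e-04 1.38625336e+00] [ 0.32923452  0.64494046 -1.81482208]
5.75 [556.14886225 -78.56826635  56.44920809] [3.14029964e+00 9.43609951e-04 1.38616717e+00] [ 0.14298867  1.08528229 -1.50899083]
5.8 [556.09000217 -78.53516643  56.37792593] [3.14040181e+00 9.35256253e-04 1.38618370e+00] [-0.87805444  0.63097997 -2.21052484]
5.85 [556.01615764 -78.52759359  56.27936625] [3.14053732e+00 9.05095264e-04 1.38612730e+00] [-0.13546539 -0.05209944 -0.87422725]
```

Emit:
jog_arm([
  {"grip":-1,"linear":[0,0,-0.002],"rot":[0,0,0]},
  {"grip":-1,"linear":[0,0,-0.004],"rot":[0,0,0]},
  {"grip":-1,"linear":[0.0004,0.002,-0.006],"rot":[0,0,0]},
  {"grip":-1,"linear":[0.0008,0.0045,-0.006],"rot":[0,0,0]},
  {"grip":-1,"linear":[0.0014,0.0075,-0.006],"rot":[0,0,0]},
  {"grip":-1,"linear":[0.002,0.0105,-0.006],"rot":[0,0,0]},
  {"grip":-1,"linear":[0.0025,0.0135,-0.006],"rot":[0,0,0]},
  {"grip":-1,"linear":[0.003,0.016,-0.006],"rot":[0,0,0]},
  {"grip":-1,"linear":[0.0033,0.018,-0.006],"rot":[0,0,0]},
  {"grip":-1,"linear":[0.0035,0.019,-0.006],"rot":[0,0,0]},
])

```text
time_s: 6.68
ee_pos: [559.6, -59.1, 50.4]
ee_rot: [3.14, 0.001, 1.386]
force: [1.9, -0.3, -0.9]
width: 0.234
```

```bash
sed -i 's/ov(sys.argv\[1\],float(sys.argv\[2\]))/ov(sys.argv[1],r.observe()["ee_pos"][2]-34.3,vx=float(sys.argv[2]))/' ov2.py; python3 ov2.py pics/g4.png -41
```

```text
6.7333 [559.61070975 -59.08202271  50.33209141] [3.14047830e+00 8.29785408e-04 1.38653207e+00] [ 0.20298734  0.12399777 -1.72299443]
```

View pics/g4.png

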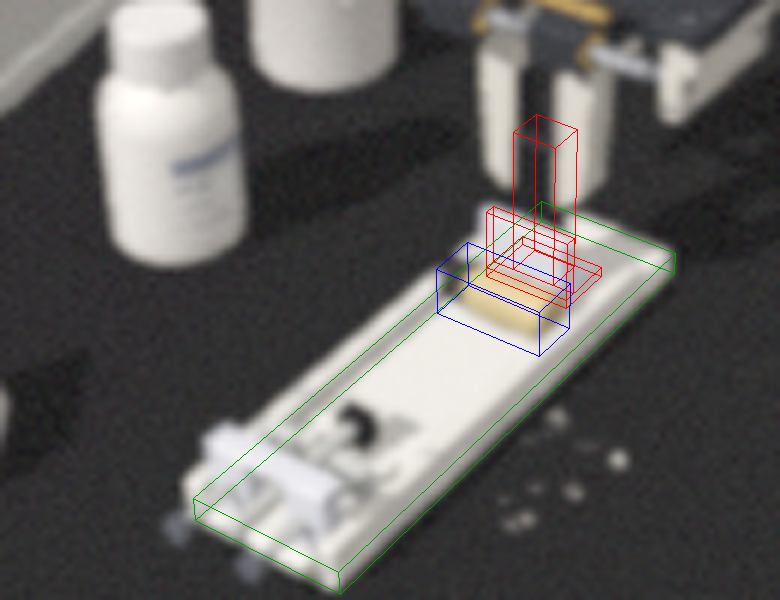

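The blade sits inside the channel behind the vial, about 6 mm from it, and is centred. Now pushing at 30 mm/s.

Emit:
jog_arm([
  {"grip":-1,"linear":[0.0002,0.001,0],"rot":[0,0,0]},
  {"grip":-1,"linear":[0.0004,0.002,0],"rot":[0,0,0]},
  {"grip":-1,"linear":[0.0006,0.003,0],"rot":[0,0,0]},
  {"grip":-1,"linear":[0.0008,0.004,0],"rot":[0,0,0]},
  {"grip":-1,"linear":[0.001,0.005,0],"rot":[0,0,0]},
  {"grip":-1,"linear":[0.0012,0.0065,0],"rot":[0,0,0]},
  {"grip":-1,"linear":[0.0015,0.0085,0],"rot":[0,0,0]},
  {"grip":-1,"linear":[0.002,0.0105,0],"rot":[0,0,0]},
  {"grip":-1,"linear":[0.0024,0.013,0],"rot":[0,0,0]},
  {"grip":-1,"linear":[0.0028,0.0155,0],"rot":[0,0,0]},
])

```text
time_s: 7.57
ee_pos: [562.5, -43.3, 50.3]
ee_rot: [3.14, 0.001, 1.387]
force: [-0.5, 0.8, -0.6]
width: 0.234
```

Emit:
jog_arm([
  {"grip":-1,"linear":[0.0004,0.002,0],"rot":[0,0,0]},
  {"grip":-1,"linear":[0.0008,0.004,0],"rot":[0,0,0]},
  {"grip":-1,"linear":[0.0012,0.0065,0],"rot":[0,0,0]},
  {"grip":-1,"linear":[0.0017,0.009,0],"rot":[0,0,0]},
  {"grip":-1,"linear":[0.0021,0.0115,0],"rot":[0,0,0]},
  {"grip":-1,"linear":[0.0026,0.014,0],"rot":[0,0,0]},
  {"grip":-1,"linear":[0.0031,0.0165,0],"rot":[0,0,0]},
  {"grip":-1,"linear":[0.0035,0.019,0],"rot":[0,0,0]},
  {"grip":-1,"linear":[0.004,0.0215,0],"rot":[0,0,0]},
  {"grip":-1,"linear":[0.0045,0.024,0],"rot":[0,0,0]},
])

```text
time_s: 8.4
ee_pos: [567.0, -19.1, 50.3]
ee_rot: [3.14, 0.001, 1.387]
force: [0.0, -0.7, -1.0]
width: 0.236
```

Emit:
jog_arm([
  {"grip":-1,"linear":[0.0004,0.002,0],"rot":[0,0,0]},
  {"grip":-1,"linear":[0.0008,0.0045,0],"rot":[0,0,0]},
  {"grip":-1,"linear":[0.0013,0.007,0],"rot":[0,0,0]},
  {"grip":-1,"linear":[0.0018,0.0095,0],"rot":[0,0,0]},
  {"grip":-1,"linear":[0.0022,0.012,0],"rot":[0,0,0]},
  {"grip":-1,"linear":[0.0027,0.0145,0],"rot":[0,0,0]},
  {"grip":-1,"linear":[0.0031,0.0165,0],"rot":[0,0,0]},
  {"grip":-1,"linear":[0.0034,0.0185,0],"rot":[0,0,0]},
  {"grip":-1,"linear":[0.0037,0.02,0],"rot":[0,0,0]},
  {"grip":-1,"linear":[0.004,0.0215,0],"rot":[0,0,0]},
])

```text
time_s: 9.23
ee_pos: [571.0, 2.6, 50.3]
ee_rot: [3.14, 0.001, 1.387]
force: [0.3, -0.3, -2.0]
width: 0.237
```

Run:
```python
from ov2 import *
p=r.observe()["ee_pos"];d=(p[:2]-[573.6,17.8])@[.183,.983];print("face x",d+18.2)
ov("pics/g5.png",p[2]-34.3,vx=d+18.2+12.5)
```

```text
face x 2.759012523356093
9.2833 [571.06362206   2.80424815  50.34520704] [3.14047190e+00 6.57853441e-04 1.38662607e+00] [-0.49965343  0.51601517 -1.4661927 ]
```

View pics/g5.png

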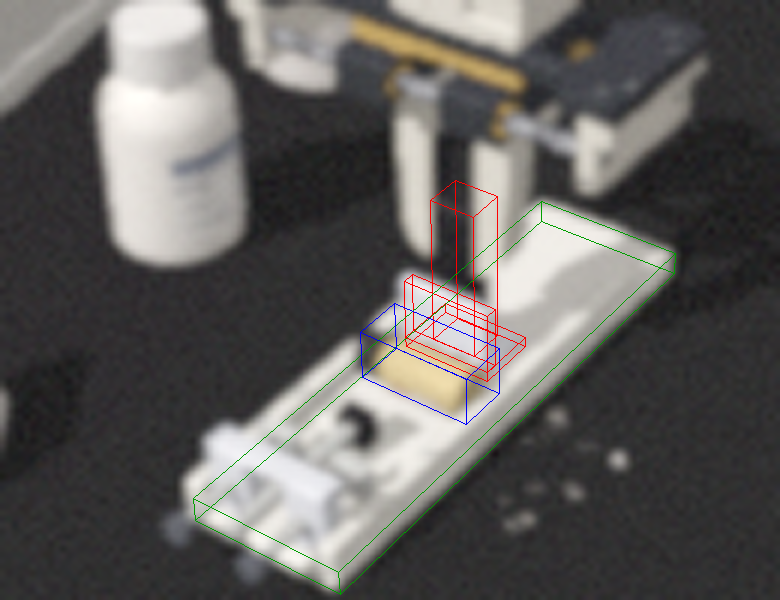

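The vial (420,375) lies square against the blade and still short of the follower (355,425). Carrying on.

Emit:
jog_arm([
  {"grip":-1,"linear":[0.0004,0.002,0],"rot":[0,0,0]},
  {"grip":-1,"linear":[0.0008,0.0045,0],"rot":[0,0,0]},
  {"grip":-1,"linear":[0.0013,0.007,0],"rot":[0,0,0]},
  {"grip":-1,"linear":[0.0018,0.0095,0],"rot":[0,0,0]},
  {"grip":-1,"linear":[0.0022,0.012,0],"rot":[0,0,0]},
  {"grip":-1,"linear":[0.0027,0.0145,0],"rot":[0,0,0]},
  {"grip":-1,"linear":[0.0031,0.0165,0],"rot":[0,0,0]},
  {"grip":-1,"linear":[0.0034,0.0185,0],"rot":[0,0,0]},
  {"grip":-1,"linear":[0.0037,0.02,0],"rot":[0,0,0]},
  {"grip":-1,"linear":[0.004,0.0215,0],"rot":[0,0,0]},
])

```text
time_s: 10.12
ee_pos: [575.1, 24.5, 50.3]
ee_rot: [3.14, 0.001, 1.387]
force: [-0.2, 0.5, -1.2]
width: 0.236
```

Emit:
jog_arm([
  {"grip":-1,"linear":[0.0003,0.0015,0],"rot":[0,0,0]},
  {"grip":-1,"linear":[0.0006,0.003,0],"rot":[0,0,0]},
  {"grip":-1,"linear":[0.0008,0.0045,0],"rot":[0,0,0]},
  {"grip":-1,"linear":[0.0011,0.006,0],"rot":[0,0,0]},
  {"grip":-1,"linear":[0.0014,0.0075,0],"rot":[0,0,0]},
  {"grip":-1,"linear":[0.0017,0.009,0],"rot":[0,0,0]},
  {"grip":-1,"linear":[0.002,0.0105,0],"rot":[0,0,0]},
  {"grip":-1,"linear":[0.0023,0.012,0],"rot":[0,0,0]},
  {"grip":-1,"linear":[0.0025,0.0135,0],"rot":[0,0,0]},
  {"grip":-1,"linear":[0.0028,0.015,0],"rot":[0,0,0]},
])

```text
time_s: 10.95
ee_pos: [577.9, 39.4, 50.3]
ee_rot: [3.141, 0.001, 1.387]
force: [-0.2, -1.5, -1.8]
width: 0.236
```

```bash
cat > st.py <<'E'
from h import *
n=4;F=[]
for i in range(n): r.capture("top");o=r.observe();F.append(o['force'])
p=o["ee_pos"];F=np.array(F);e=np.array([.183,.983]);print(o['time_s'],p.round(1),o['ee_rot'].round(4),"face x",((p[:2]-[573.6,17.8])@e+18.2).round(1),"F along",(F[:,:2]@e).round(2),"mean",(F[:,:2]@e).mean().round(2),F.mean(0).round(2),o['torque'].round(2))
E
python3 st.py
```

```text
11.15 [577.9  39.6  50.3] [3.1405e+00 5.0000e-04 1.3867e+00] face x 40.4 F along [-1.99 -1.87 -1.05 -0.32] mean -1.31 [-0.3  -1.27 -1.83] [-0.31  0.02  0.02]
```

Run:
```python
from h import *
for p in [(208,105),(184,192),(262,165)]:
    w=px2w("top",p[0]/6+230-.42,p[1]/6+175-.42,31)[:2]-[573.6,17.8]; print(w@[.183,.983], w@[-.983,.183])
```

```text
87.68091868890298 -21.365407944296685
89.71739158276038 17.775428448780254
59.333272626645716 -0.36492587255831876
```

Emit:
jog_arm([
  {"grip":-1,"linear":[0.0002,0.001,0],"rot":[0,0,0]},
  {"grip":-1,"linear":[0.0004,0.002,0],"rot":[0,0,0]},
  {"grip":-1,"linear":[0.0006,0.003,0],"rot":[0,0,0]},
  {"grip":-1,"linear":[0.0008,0.004,0],"rot":[0,0,0]},
  {"grip":-1,"linear":[0.001,0.005,0],"rot":[0,0,0]},
  {"grip":-1,"linear":[0.0011,0.006,0],"rot":[0,0,0]},
  {"grip":-1,"linear":[0.0013,0.007,0],"rot":[0,0,0]},
  {"grip":-1,"linear":[0.0015,0.008,0],"rot":[0,0,0]},
  {"grip":-1,"linear":[0.0016,0.0085,0],"rot":[0,0,0]},
  {"grip":-1,"linear":[0.0017,0.009,0],"rot":[0,0,0]},
])

```text
time_s: 11.98
ee_pos: [579.6, 48.7, 50.3]
ee_rot: [3.14, 0.001, 1.387]
force: [0.6, -1.9, -1.8]
width: 0.236
```

Emit:
jog_arm([
  {"grip":-1,"linear":[0.0001,0.0007,0],"rot":[0,0,0]},
  {"grip":-1,"linear":[0.0003,0.0014,0],"rot":[0,0,0]},
  {"grip":-1,"linear":[0.0004,0.0021,0],"rot":[0,0,0]},
  {"grip":-1,"linear":[0.0005,0.0028,0],"rot":[0,0,0]},
  {"grip":-1,"linear":[0.0006,0.0035,0],"rot":[0,0,0]},
  {"grip":-1,"linear":[0.0008,0.0042,0],"rot":[0,0,0]},
  {"grip":-1,"linear":[0.0009,0.0049,0],"rot":[0,0,0]},
  {"grip":-1,"linear":[0.001,0.0055,0],"rot":[0,0,0]},
  {"grip":-1,"linear":[0.0011,0.006,0],"rot":[0,0,0]},
  {"grip":-1,"linear":[0.0012,0.0065,0],"rot":[0,0,0]},
])

```text
time_s: 12.82
ee_pos: [580.8, 55.3, 50.3]
ee_rot: [3.14, 0.0, 1.387]
force: [-0.3, -2.2, -1.1]
width: 0.234
```

Emit:
jog_arm([
  {"grip":-1,"linear":[0,0.0002,0],"rot":[0,0,0]},
  {"grip":-1,"linear":[0.0001,0.0004,0],"rot":[0,0,0]},
  {"grip":-1,"linear":[0.0001,0.0005,0],"rot":[0,0,0]},
  {"grip":-1,"linear":[0.0001,0.0006,0],"rot":[0,0,0]},
  {"grip":-1,"linear":[0.0001,0.0007,0],"rot":[0,0,0]},
  {"grip":-1,"linear":[0.0001,0.0008,0],"rot":[0,0,0]},
  {"grip":-1,"linear":[0.0002,0.0009,0],"rot":[0,0,0]},
  {"grip":-1,"linear":[0.0002,0.001,0],"rot":[0,0,0]},
  {"grip":-1,"linear":[0.0002,0.001,0],"rot":[0,0,0]},
  {"grip":-1,"linear":[0.0002,0.001,0],"rot":[0,0,0]},
])

```text
time_s: 13.65
ee_pos: [581.0, 56.2, 50.3]
ee_rot: [3.14, 0.001, 1.387]
force: [-0.3, -2.1, -1.4]
width: 0.232
```

```bash
python3 st.py
```

```text
13.85 [581.   56.3  50.3] [3.1405e+00 5.0000e-04 1.3869e+00] face x 57.4 F along [-1.11 -2.24 -1.75 -0.88] mean -1.49 [ 0.2  -1.56 -1.74] [-0.45 -0.   -0.05]
```

Emit:
jog_arm([
  {"grip":-1,"linear":[0,0.0002,0],"rot":[0,0,0]},
  {"grip":-1,"linear":[0.0001,0.0004,0],"rot":[0,0,0]},
  {"grip":-1,"linear":[0.0001,0.0005,0],"rot":[0,0,0]},
  {"grip":-1,"linear":[0.0001,0.0006,0],"rot":[0,0,0]},
  {"grip":-1,"linear":[0.0001,0.0007,0],"rot":[0,0,0]},
  {"grip":-1,"linear":[0.0001,0.0008,0],"rot":[0,0,0]},
  {"grip":-1,"linear":[0.0002,0.0009,0],"rot":[0,0,0]},
  {"grip":-1,"linear":[0.0002,0.001,0],"rot":[0,0,0]},
  {"grip":-1,"linear":[0.0002,0.001,0],"rot":[0,0,0]},
  {"grip":-1,"linear":[0.0002,0.001,0],"rot":[0,0,0]},
])

```text
time_s: 14.68
ee_pos: [581.2, 57.3, 50.3]
ee_rot: [3.141, 0.0, 1.387]
force: [0.8, -1.9, -2.1]
width: 0.234
```

Emit:
jog_arm([
  {"grip":-1,"linear":[0,0.0002,0],"rot":[0,0,0]},
  {"grip":-1,"linear":[0.0001,0.0004,0],"rot":[0,0,0]},
  {"grip":-1,"linear":[0.0001,0.0005,0],"rot":[0,0,0]},
  {"grip":-1,"linear":[0.0001,0.0006,0],"rot":[0,0,0]},
  {"grip":-1,"linear":[0.0001,0.0007,0],"rot":[0,0,0]},
  {"grip":-1,"linear":[0.0001,0.0008,0],"rot":[0,0,0]},
  {"grip":-1,"linear":[0.0002,0.0009,0],"rot":[0,0,0]},
  {"grip":-1,"linear":[0.0002,0.001,0],"rot":[0,0,0]},
  {"grip":-1,"linear":[0.0002,0.001,0],"rot":[0,0,0]},
  {"grip":-1,"linear":[0.0002,0.001,0],"rot":[0,0,0]},
])

```text
time_s: 15.52
ee_pos: [581.4, 58.3, 50.3]
ee_rot: [3.14, 0.0, 1.387]
force: [-0.2, -2.0, -2.2]
width: 0.236
```

Emit:
jog_arm([
  {"grip":-1,"linear":[0,0.0002,0],"rot":[0,0,0]},
  {"grip":-1,"linear":[0.0001,0.0004,0],"rot":[0,0,0]},
  {"grip":-1,"linear":[0.0001,0.0005,0],"rot":[0,0,0]},
  {"grip":-1,"linear":[0.0001,0.0006,0],"rot":[0,0,0]},
  {"grip":-1,"linear":[0.0001,0.0007,0],"rot":[0,0,0]},
  {"grip":-1,"linear":[0.0001,0.0008,0],"rot":[0,0,0]},
  {"grip":-1,"linear":[0.0002,0.0009,0],"rot":[0,0,0]},
  {"grip":-1,"linear":[0.0002,0.001,0],"rot":[0,0,0]},
  {"grip":-1,"linear":[0.0002,0.001,0],"rot":[0,0,0]},
  {"grip":-1,"linear":[0.0002,0.001,0],"rot":[0,0,0]},
])

```text
time_s: 16.35
ee_pos: [581.6, 59.3, 50.3]
ee_rot: [3.14, 0.0, 1.387]
force: [-0.2, -2.9, -1.7]
width: 0.23
```

Emit:
jog_arm([
  {"grip":-1,"linear":[0,0.0002,0],"rot":[0,0,0]},
  {"grip":-1,"linear":[0.0001,0.0004,0],"rot":[0,0,0]},
  {"grip":-1,"linear":[0.0001,0.0005,0],"rot":[0,0,0]},
  {"grip":-1,"linear":[0.0001,0.0006,0],"rot":[0,0,0]},
  {"grip":-1,"linear":[0.0001,0.0007,0],"rot":[0,0,0]},
  {"grip":-1,"linear":[0.0001,0.0008,0],"rot":[0,0,0]},
  {"grip":-1,"linear":[0.0002,0.0008,0],"rot":[0,0,0]},
  {"grip":-1,"linear":[0.0002,0.0008,0],"rot":[0,0,0]},
  {"grip":-1,"linear":[0.0002,0.0008,0],"rot":[0,0,0]},
  {"grip":-1,"linear":[0.0002,0.0008,0],"rot":[0,0,0]},
])

```text
time_s: 17.18
ee_pos: [581.8, 60.1, 50.3]
ee_rot: [3.141, 0.0, 1.387]
force: [0.6, -1.9, -2.2]
width: 0.237
```

Emit:
jog_arm([
  {"grip":-1,"linear":[0,0.0002,0],"rot":[0,0,0]},
  {"grip":-1,"linear":[0.0001,0.0004,0],"rot":[0,0,0]},
  {"grip":-1,"linear":[0.0001,0.0005,0],"rot":[0,0,0]},
  {"grip":-1,"linear":[0.0001,0.0006,0],"rot":[0,0,0]},
  {"grip":-1,"linear":[0.0001,0.0007,0],"rot":[0,0,0]},
  {"grip":-1,"linear":[0.0001,0.0008,0],"rot":[0,0,0]},
  {"grip":-1,"linear":[0.0002,0.0009,0],"rot":[0,0,0]},
  {"grip":-1,"linear":[0.0002,0.001,0],"rot":[0,0,0]},
  {"grip":-1,"linear":[0.0002,0.001,0],"rot":[0,0,0]},
  {"grip":-1,"linear":[0.0002,0.001,0],"rot":[0,0,0]},
])

```text
time_s: 18.02
ee_pos: [582.0, 61.2, 50.3]
ee_rot: [3.141, 0.0, 1.387]
force: [0.8, -1.6, -1.1]
width: 0.234
```

Emit:
jog_arm([
  {"grip":-1,"linear":[0,0.0002,0],"rot":[0,0,0]},
  {"grip":-1,"linear":[0.0001,0.0004,0],"rot":[0,0,0]},
  {"grip":-1,"linear":[0.0001,0.0005,0],"rot":[0,0,0]},
  {"grip":-1,"linear":[0.0001,0.0006,0],"rot":[0,0,0]},
  {"grip":-1,"linear":[0.0001,0.0007,0],"rot":[0,0,0]},
  {"grip":-1,"linear":[0.0001,0.0008,0],"rot":[0,0,0]},
  {"grip":-1,"linear":[0.0002,0.0008,0],"rot":[0,0,0]},
  {"grip":-1,"linear":[0.0002,0.0008,0],"rot":[0,0,0]},
  {"grip":-1,"linear":[0.0002,0.0008,0],"rot":[0,0,0]},
  {"grip":-1,"linear":[0.0002,0.0008,0],"rot":[0,0,0]},
])

```text
time_s: 18.85
ee_pos: [582.2, 62.0, 50.3]
ee_rot: [3.141, 0.0, 1.387]
force: [-0.7, -1.4, -2.5]
width: 0.237
```

Emit:
jog_arm([
  {"grip":-1,"linear":[0,0.0002,0],"rot":[0,0,0]},
  {"grip":-1,"linear":[0.0001,0.0004,0],"rot":[0,0,0]},
  {"grip":-1,"linear":[0.0001,0.0005,0],"rot":[0,0,0]},
  {"grip":-1,"linear":[0.0001,0.0006,0],"rot":[0,0,0]},
  {"grip":-1,"linear":[0.0001,0.0007,0],"rot":[0,0,0]},
  {"grip":-1,"linear":[0.0001,0.0008,0],"rot":[0,0,0]},
  {"grip":-1,"linear":[0.0002,0.0008,0],"rot":[0,0,0]},
  {"grip":-1,"linear":[0.0002,0.0008,0],"rot":[0,0,0]},
  {"grip":-1,"linear":[0.0002,0.0008,0],"rot":[0,0,0]},
  {"grip":-1,"linear":[0.0002,0.0008,0],"rot":[0,0,0]},
])

```text
time_s: 19.68
ee_pos: [582.4, 62.8, 50.3]
ee_rot: [3.141, 0.0, 1.387]
force: [-0.1, -2.1, -2.0]
width: 0.231
```

Emit:
jog_arm([
  {"grip":-1,"linear":[0,0.0002,0],"rot":[0,0,0]},
  {"grip":-1,"linear":[0.0001,0.0004,0],"rot":[0,0,0]},
  {"grip":-1,"linear":[0.0001,0.0005,0],"rot":[0,0,0]},
  {"grip":-1,"linear":[0.0001,0.0006,0],"rot":[0,0,0]},
  {"grip":-1,"linear":[0.0001,0.0007,0],"rot":[0,0,0]},
  {"grip":-1,"linear":[0.0001,0.0008,0],"rot":[0,0,0]},
  {"grip":-1,"linear":[0.0002,0.0008,0],"rot":[0,0,0]},
  {"grip":-1,"linear":[0.0002,0.0008,0],"rot":[0,0,0]},
  {"grip":-1,"linear":[0.0002,0.0008,0],"rot":[0,0,0]},
  {"grip":-1,"linear":[0.0002,0.0008,0],"rot":[0,0,0]},
])

```text
time_s: 20.52
ee_pos: [582.6, 63.6, 50.3]
ee_rot: [3.141, 0.0, 1.387]
force: [-0.7, -1.1, -1.7]
width: 0.237
```

Emit:
jog_arm([
  {"grip":-1,"linear":[0,0.0002,0],"rot":[0,0,0]},
  {"grip":-1,"linear":[0.0001,0.0004,0],"rot":[0,0,0]},
  {"grip":-1,"linear":[0.0001,0.0005,0],"rot":[0,0,0]},
  {"grip":-1,"linear":[0.0001,0.0006,0],"rot":[0,0,0]},
  {"grip":-1,"linear":[0.0001,0.0007,0],"rot":[0,0,0]},
  {"grip":-1,"linear":[0.0001,0.0008,0],"rot":[0,0,0]},
  {"grip":-1,"linear":[0.0002,0.0008,0],"rot":[0,0,0]},
  {"grip":-1,"linear":[0.0002,0.0008,0],"rot":[0,0,0]},
  {"grip":-1,"linear":[0.0002,0.0008,0],"rot":[0,0,0]},
  {"grip":-1,"linear":[0.0002,0.0008,0],"rot":[0,0,0]},
])

```text
time_s: 21.35
ee_pos: [582.8, 64.0, 50.2]
ee_rot: [3.141, 0.001, 1.387]
force: [0.4, -5.0, -2.9]
width: 0.233
```

```bash
python3 st.py
```

```text
21.55 [582.8  64.   50.3] [3.1406e+00 9.0000e-04 1.3868e+00] face x 65.3 F along [-4.83 -4.95 -4.8  -6.57] mean -5.28 [-0.26 -5.33 -1.97] [-1.22 -0.03  0.01]
```

Run:
```python
from h import *
T=[]
for i in range(12): r.capture("top");o=r.observe();T.append(np.r_[o['force'],o['torque']])
T=np.array(T);print(o['time_s'],T.mean(0).round(3),(T.std(0)/12**.5).round(3))
```

```text
22.15 [-0.16  -5.129 -1.819 -1.191 -0.029  0.014] [0.126 0.11  0.095 0.01  0.01  0.01 ]
```

Pushing force is steady at 5.1 N against about 2 N before, the blade has stopped, and the moment about the tool axis is near zero, so both pads bear. Backing off gently, then lifting.

Emit:
jog_arm([
  {"grip":-1,"linear":[-0.0001,-0.0005,0],"rot":[0,0,0]},
  {"grip":-1,"linear":[-0.0002,-0.001,0],"rot":[0,0,0]},
  {"grip":-1,"linear":[-0.0004,-0.002,0],"rot":[0,0,0]},
  {"grip":-1,"linear":[-0.0007,-0.004,0],"rot":[0,0,0]},
  {"grip":-1,"linear":[-0.0013,-0.007,0],"rot":[0,0,0]},
  {"grip":-1,"linear":[-0.002,-0.011,0],"rot":[0,0,0]},
  {"grip":-1,"linear":[-0.003,-0.016,0],"rot":[0,0,0]},
  {"grip":-1,"linear":[-0.004,-0.022,0],"rot":[0,0,0]},
  {"grip":-1,"linear":[-0.005,-0.028,0],"rot":[0,0,0]},
  {"grip":-1,"linear":[-0.006,-0.033,0],"rot":[0,0,0]},
])

```text
time_s: 22.98
ee_pos: [576.6, 30.1, 50.2]
ee_rot: [3.141, 0.001, 1.386]
force: [0.5, -0.4, -0.9]
width: 0.236
```

Emit:
jog_arm([
  {"grip":-1,"linear":[0,0,0.005],"rot":[0,0,0]},
  {"grip":-1,"linear":[0,0,0.013],"rot":[0,0,0]},
  {"grip":-1,"linear":[0,0,0.022],"rot":[0,0,0]},
  {"grip":-1,"linear":[0,0,0.031],"rot":[0,0,0]},
  {"grip":-1,"linear":[0,0,0.04],"rot":[0,0,0]},
  {"grip":-1,"linear":[0,0,0.048],"rot":[0,0,0]},
  {"grip":-1,"linear":[-0.005,-0.005,0.053],"rot":[0,0,0]},
  {"grip":-1,"linear":[-0.012,-0.012,0.055],"rot":[0,0,0]},
  {"grip":-1,"linear":[-0.02,-0.02,0.055],"rot":[0,0,0]},
  {"grip":-1,"linear":[-0.025,-0.025,0.055],"rot":[0,0,0]},
])

```text
time_s: 23.82
ee_pos: [550.1, 4.0, 104.8]
ee_rot: [-3.142, 0.002, 1.386]
force: [-0.1, -0.9, -1.9]
width: 0.238
```

```bash
python3 st.py
```

```text
24.0167 [551.1   4.8 104.8] [3.1412e+00 9.0000e-04 1.3855e+00] face x 1.3 F along [-0.39  0.46  0.12  1.06] mean 0.31 [ 0.5   0.23 -1.57] [-0.04 -0.04 -0.03]
```

Emit:
jog_arm([
  {"grip":-1,"linear":[-0.007,-0.004,0],"rot":[0,0,0]},
  {"grip":-1,"linear":[-0.02,-0.011,0],"rot":[0,0,0]},
  {"grip":-1,"linear":[-0.036,-0.02,0],"rot":[0,0,0]},
  {"grip":-1,"linear":[-0.054,-0.029,0],"rot":[0,0,0]},
  {"grip":-1,"linear":[-0.072,-0.038,0],"rot":[0,0,0]},
  {"grip":-1,"linear":[-0.087,-0.047,0],"rot":[0,0,0]},
  {"grip":-1,"linear":[-0.098,-0.053,0],"rot":[0,0,0]},
  {"grip":-1,"linear":[-0.105,-0.057,0],"rot":[0,0,0]},
  {"grip":-1,"linear":[-0.108,-0.058,0],"rot":[0,0,0]},
  {"grip":-1,"linear":[-0.108,-0.058,0],"rot":[0,0,0]},
])

```text
time_s: 24.85
ee_pos: [442.8, -53.3, 104.8]
ee_rot: [3.141, 0.001, 1.385]
force: [-0.4, 0.0, -1.2]
width: 0.238
```

Run:
```python
from h import *
for i in range(4): s=r.capture("scene")
t=r.capture("top");o=r.observe();print(o['time_s'],o['ee_pos'],o['ee_rot'],o['force'])
A=cv2.resize(s[150:270,240:400,::-1],None,fx=4,fy=4,interpolation=cv2.INTER_CUBIC)
cv2.imwrite("pics/g6.png",A)
```

```text
25.1 [443.52321288 -52.91844602 104.84226779] [3.14117570e+00 7.38713126e-04 1.38599557e+00] [-0.37107085  0.46711011 -1.77462013]
```

View pics/g6.png

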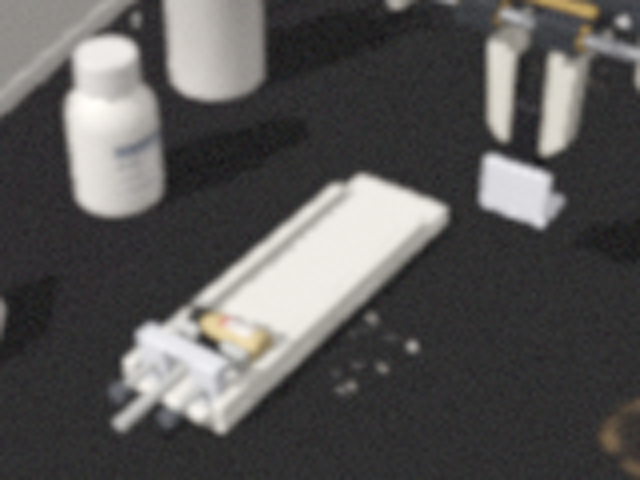

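The vial (235,335) is square against the pads with the rod pushed out, and the paddle (520,190) is upright over clear worktop. Lowering.

Emit:
jog_arm([
  {"grip":-1,"linear":[0,0,-0.008],"rot":[0,0,0]},
  {"grip":-1,"linear":[0,0,-0.02],"rot":[0,0,0]},
  {"grip":-1,"linear":[0,0,-0.033],"rot":[0,0,0]},
  {"grip":-1,"linear":[0,0,-0.045],"rot":[0,0,0]},
  {"grip":-1,"linear":[0,0,-0.055],"rot":[0,0,0]},
  {"grip":-1,"linear":[0,0,-0.062],"rot":[0,0,0]},
  {"grip":-1,"linear":[0,0,-0.066],"rot":[0,0,0]},
  {"grip":-1,"linear":[0,0,-0.068],"rot":[0,0,0]},
  {"grip":-1,"linear":[0,0,-0.068],"rot":[0,0,0]},
  {"grip":-1,"linear":[0,0,-0.068],"rot":[0,0,0]},
])

```text
time_s: 25.93
ee_pos: [444.0, -53.0, 37.3]
ee_rot: [3.14, 0.001, 1.386]
force: [0.1, -0.5, -1.6]
width: 0.233
```

```bash
python3 st.py
```

```text
26.1333 [444.1 -53.   37.5] [3.140e+00 8.000e-04 1.386e+00] face x -75.1 F along [-0.14 -1.24  0.24 -0.01] mean -0.29 [ 0.03 -0.3  -1.26] [-0.03 -0.05  0.02]
```

Still free (about 3 mm to go); lowering in small steps until the force shows contact.

Emit:
jog_arm([
  {"grip":-1,"linear":[0,0,-0.0005],"rot":[0,0,0]},
  {"grip":-1,"linear":[0,0,-0.001],"rot":[0,0,0]},
  {"grip":-1,"linear":[0,0,-0.0015],"rot":[0,0,0]},
  {"grip":-1,"linear":[0,0,-0.002],"rot":[0,0,0]},
  {"grip":-1,"linear":[0,0,-0.0023],"rot":[0,0,0]},
  {"grip":-1,"linear":[0,0,-0.0026],"rot":[0,0,0]},
  {"grip":-1,"linear":[0,0,-0.0028],"rot":[0,0,0]},
  {"grip":-1,"linear":[0,0,-0.003],"rot":[0,0,0]},
  {"grip":-1,"linear":[0,0,-0.003],"rot":[0,0,0]},
  {"grip":-1,"linear":[0,0,-0.003],"rot":[0,0,0]},
])

```text
time_s: 26.97
ee_pos: [444.0, -53.1, 34.4]
ee_rot: [3.14, 0.001, 1.386]
force: [-0.1, -0.3, -1.5]
width: 0.239
```

```bash
python3 st.py
```

```text
27.1667 [444.  -53.   34.4] [3.140e+00 8.000e-04 1.386e+00] face x -75.1 F along [ 0.39  1.18  0.84 -0.37] mean 0.51 [-0.13  0.54 -0.9 ] [ 0.01 -0.06 -0.06]
```

Emit:
jog_arm([
  {"grip":-1,"linear":[0,0,-0.0002],"rot":[0,0,0]},
  {"grip":-1,"linear":[0,0,-0.0004],"rot":[0,0,0]},
  {"grip":-1,"linear":[0,0,-0.0006],"rot":[0,0,0]},
  {"grip":-1,"linear":[0,0,-0.0008],"rot":[0,0,0]},
  {"grip":-1,"linear":[0,0,-0.001],"rot":[0,0,0]},
  {"grip":-1,"linear":[0,0,-0.001],"rot":[0,0,0]},
  {"grip":-1,"linear":[0,0,-0.001],"rot":[0,0,0]},
  {"grip":-1,"linear":[0,0,-0.001],"rot":[0,0,0]},
  {"grip":-1,"linear":[0,0,-0.001],"rot":[0,0,0]},
  {"grip":-1,"linear":[0,0,-0.001],"rot":[0,0,0]},
])

```text
time_s: 28.0
ee_pos: [444.3, -53.1, 34.2]
ee_rot: [3.14, 0.001, 1.386]
force: [-3.3, 0.5, 9.2]
width: 0.237
```

```bash
python3 st.py
```

```text
28.2 [444.2 -53.1  34.2] [3.1398e+00 9.0000e-04 1.3860e+00] face x -75.2 F along [-0.98 -0.68 -0.71  0.1 ] mean -0.57 [-3.66  0.1   8.1 ] [0.2  0.95 0.06]
```

Contact at 8 N. Easing and releasing.

Emit:
jog_arm([
  {"grip":-1,"linear":[0,0,0],"rot":[0,0,0]},
  {"grip":-1,"linear":[0,0,0],"rot":[0,0,0]},
  {"grip":-0.5,"linear":[0,0,0],"rot":[0,0,0]},
  {"grip":-0.4,"linear":[0,0,0],"rot":[0,0,0]},
  {"grip":-0.2,"linear":[0,0,0],"rot":[0,0,0]},
  {"grip":0,"linear":[0,0,0],"rot":[0,0,0]},
  {"grip":0.2,"linear":[0,0,0],"rot":[0,0,0]},
  {"grip":0.2,"linear":[0,0,0],"rot":[0,0,0]},
  {"grip":0.2,"linear":[0,0,0],"rot":[0,0,0]},
  {"grip":0.2,"linear":[0,0,0],"rot":[0,0,0]},
])

```text
time_s: 29.03
ee_pos: [444.3, -53.1, 34.2]
ee_rot: [3.14, 0.001, 1.386]
force: [0.7, 0.1, 0.2]
width: 0.596
```

Emit:
jog_arm([
  {"grip":0.2,"linear":[0,0,0.003],"rot":[0,0,0]},
  {"grip":0.2,"linear":[0,0,0.01],"rot":[0,0,0]},
  {"grip":0.2,"linear":[0,0,0.02],"rot":[0,0,0]},
  {"grip":0.2,"linear":[0,0,0.032],"rot":[0,0,0]},
  {"grip":0.2,"linear":[0,0,0.045],"rot":[0,0,0]},
  {"grip":0.2,"linear":[0,0,0.06],"rot":[0,0,0]},
  {"grip":0.2,"linear":[0,0,0.075],"rot":[0,0,0]},
  {"grip":0.2,"linear":[0,0,0.09],"rot":[0,0,0]},
  {"grip":0.2,"linear":[0,0,0.1],"rot":[0,0,0]},
  {"grip":0.2,"linear":[0,0,0.1],"rot":[0,0,0]},
])

```text
time_s: 29.87
ee_pos: [446.2, -53.6, 137.7]
ee_rot: [3.135, 0.001, 1.386]
force: [0.5, 0.3, 0.0]
width: 0.602
```

Run:
```python
from h import *
s=r.capture("scene")
t=r.capture("top");o=r.observe();print(o['time_s'],o['ee_pos'],o['force'],o['width'])
A=cv2.resize(s[150:270,220:400,::-1],None,fx=4,fy=4,interpolation=cv2.INTER_CUBIC)
cv2.imwrite("pics/g7.png",A)
```

```text
29.9667 [444.62810882 -53.2221708  134.68801084] [-0.25360655 -0.29231737 -1.4178746 ] 0.5945080749222044
```

View pics/g7.png

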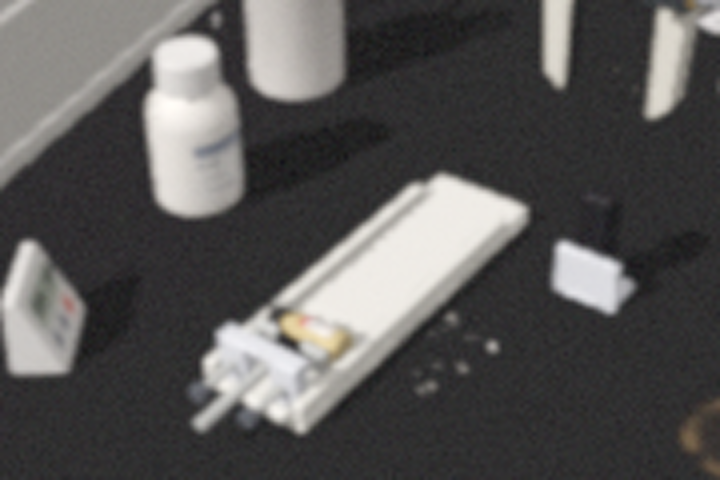

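The paddle stands upright beside the channel (590,265). The vial is still home (315,335), the bottle and timer have not moved, and the gripper is clear.

Run:
```python
from cell import r
print(r.close_job())
```

```text
the job is handed in; nothing more can be done
None
```

The job is done and handed in at about 30 s of the 59 s allowed. I gripped the paddle by its handle and rolled the vial with the blade up to the follower. I then pushed both on in steps of about 1 mm until the vial was home.

- **Home:** the pushing force stayed at about 2 N until the blade stopped, then rose to about 5 N and held steady. The moment about the tool axis was near zero, so I take it that both pads bear. After I backed off, the vial was still square against the pads with the follower rod pushed out.
- **Paddle:** it stands upright on clear worktop on the robot's side of the channel. It met the worktop with about 8 N before I let go, and the gripper was clear at the end.
- **Surroundings:** the bottle and timer look unmoved in the last picture. The weight was outside that crop and I did not check it again; the arm stayed well over 150 mm away from it.
- **Disagreements:** my first fit of the paddle's position was 2 to 3 mm off the picture, and I corrected it before the grasp. The pads turned out about 2 mm further on than I had estimated from the picture.

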